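# Put the returned steel sleeves back in their trays by size

### The job

Put the four round steel sleeves away, each standing upright in the red tray of its size: the smallest sleeve in the smallest tray, the next in the next, and so on up to the largest in the largest. Leave the hexagonal nut and the square bush where they stand.

Things in the scene. Friction and masses are not known exactly. Their poses are not given: they have to be found in the camera images.
- sleeve_26: the smallest of four round plain steel sleeves: a smooth tube 26 mm outside diameter, 14 mm bore, 50 mm tall, loose, standing upright on the bench. Origin: centre of its lower end face; z up along its axis. About 160 g, give or take a fifth
- sleeve_38: the second smallest of four round plain steel sleeves: a smooth tube 38 mm outside diameter, 24 mm bore, 50 mm tall, loose, standing upright on the bench. Origin: centre of its lower end face; z up along its axis. About 270 g, give or take a fifth
- sleeve_50: the second largest of four round plain steel sleeves: a smooth tube 50 mm outside diameter, 34 mm bore, 50 mm tall, loose, standing upright on the bench. Origin: centre of its lower end face; z up along its axis. About 410 g, give or take a fifth
- sleeve_62: the largest of four round plain steel sleeves: a smooth tube 62 mm outside diameter, 46 mm bore, 50 mm tall, loose, standing upright on the bench. Origin: centre of its lower end face; z up along its axis. About 530 g, give or take a fifth
- tray_46: the smallest of four shallow square red plastic trays with a black floor, fixed to the bench: inside 46 x 46 mm, walls 4 mm thick whose top is 12 mm above the bench, floor 4 mm thick. The 26 mm sleeve belongs in it, with 10 mm to spare all round. Origin: centre of its underside, on the bench; x and y along its sides
- tray_58: the second smallest of four shallow square red plastic trays with a black floor, fixed to the bench: inside 58 x 58 mm, walls 4 mm thick whose top is 12 mm above the bench, floor 4 mm thick. The 38 mm sleeve belongs in it, with 10 mm to spare all round. Origin: centre of its underside, on the bench; x and y along its sides
- tray_70: the second largest of four shallow square red plastic trays with a black floor, fixed to the bench: inside 70 x 70 mm, walls 4 mm thick whose top is 12 mm above the bench, floor 4 mm thick. The 50 mm sleeve belongs in it, with 10 mm to spare all round. Origin: centre of its underside, on the bench; x and y along its sides
- tray_82: the largest of four shallow square red plastic trays with a black floor, fixed to the bench: inside 82 x 82 mm, walls 4 mm thick whose top is 12 mm above the bench, floor 4 mm thick. The 62 mm sleeve belongs in it, with 10 mm to spare all round. Origin: centre of its underside, on the bench; x and y along its sides
- hex_nut: a long hexagonal steel nut with a bore, 46 mm across flats, 50 mm tall, standing loose on the bench; not a sleeve, to be left alone. Origin: centre of its underside
- square_bush: a square steel bush with a round bore, 44 x 44 mm, 50 mm tall, standing loose on the bench; not a sleeve, to be left alone. Origin: centre of its underside
There are look-alikes about, which are no part of the job. What is shaped like the sleeve_50 but green is not meant.

How it is judged:
By the outcome, as a careful person would: the job done as asked, in the order asked, and still so for the second after the job is handed in, with the robot touching nothing.
It also fails if it takes over 99 s, if anything falls off the work surface, if the arm or the gripper's body presses on something with over 40 N, if the wrist force passes 120 N, or if a joint passes its speed limit or range.

### The arm

A 6-joint arm with a two-finger parallel gripper is mounted at the origin on the work surface. World frame = base frame: x ahead of the robot, y to its left, z up, the work surface at z = 0. Lengths are in m, angles in rad, forces in N, time in s.
With the tool pointing down it reaches from about 0.275 to 0.825 m from the base axis. Payload 5.2 kg.
Tool frame: the origin (TCP) lies at the very end of the fingers, on their centre line; the grasp point (between the pads) lies behind it (arm.hold_point_z is the z of the grasp point in the tool frame, in m); z points along the fingers, y is the line along which they close (so a half turn about z gives the same grasp; the last joint's range is limited). The gripper opens to 93 mm and grips with 3 to 60 N. Pads are 15 mm wide; open, the fingers measure 128 mm over their backs; the gripper's body (75 mm by 188 mm) begins 65 mm behind the grasp point.
Start: joints at [1.146, 0.259, 1.535, -0, 1.348, -0.203], TCP at [0.121, 0.537, 0.219] pointing down, gripper open.
Joint ranges: [-3.14, 3.14], [-0.91, 2.08], [0.19, 2.58], [-1.22, 4.36], [0.22, 2.71], [-3.12, 3.12]. Speed limits (rad/s): [2.57, 2.57, 3.14, 3.14, 3.14, 3.14].

### API

Orientations are given as a unit quaternion [x, y, z, w].
In Python, from plant import telemetry, eyes, arm gives the robot as it stands.
- The arm moves only by the tool send_rows, never from a script. Its argument "commands" is a list of rows, each a list of 7 numbers: the turn, a rotation vector about the tool's x, y, z in rad, then the shift along the tool's x, y, z in cm, then the opening, from 0 (shut) to 1 (fully open). In form: [[ax, ay, az, x, y, z, claw], ...]. A call has 1 to 10 rows; each row shifts and turns the commanded pose from where the row before left it, along the tool's axes as they then stand; what a row does not reach is not made up. A row lasts 1/12 s, in which the tool goes at most 41.7 mm and 7.16 degrees, less where a joint would pass 70% of its speed; a pose out of reach is approached as far as the arm can. A call is refused whole if a number of a shift passes 4.17 or a number of a turn 0.125, either way. A call with a gripper value outside its range is refused whole. The fingers move at their own pace and stop on an object; the grip force is fixed at half the most. Time passes only in rows, so rows that do not move let the fingers close. It gives the time, the measured TCP pose, the force, the opening and the grip force at its end, in the units of the state.
- telemetry.get_obs(): the state, without advancing time (a new reading comes with each control period).
- eyes.get_image(name): name is "scene" or "side" or "wrist"; returns a dict with "frame" (420x560x3 uint8, blue, green, red), "range_z" (420x560 float32, m along the optical axis (not along the pixel's ray), 0 where there is no reading), "mtx" (3x3 intrinsics, pixels), "rvec" (rotation vector, rad) and "tvec" (3), from world to camera coordinates, as OpenCV has them. Camera axes: x right, y down, z forward; pixel columns grow to the right and rows downward; lengths in m; the calibration is good to about 2 mm. A picture is of the moment at which its call begins.
- arm.sign_off(): hands the job in; it is judged then, once.
The state is a dict: "time": time; "joint_pos": joint angles; "qd": joint speeds; "effort": joint torques, N m; "tool_pos": TCP position; "orientation": TCP orientation; "contact_force": force on the tool from outside, world axes, zero at the start; "ft_torque": the same for the moment, N m; "width": finger opening in m; "finger_force": force on a finger pad.
Only numpy, scipy, OpenCV 4.12 (cv2) and the standard library are available. Lean on these libraries where they do the work, as an engineer would, in place of code of your own. Each camera call takes 0.05 s, during which the arm holds its last target. There are 200 camera calls.

## Working session

There is one attempt and no reset: what is moved stays moved. The work goes in short steps, Python scripts to look and compute and a tool call to move; the robot and the scene stay as the last step left them, time stands still between calls to the robot, and variables do not carry over. Pictures are saved under pics/ and viewed, at most 14 in all, crops included, and the job is handed in when it is done.

Besides the shell and the picture viewer there is one more tool, called after "Request:" as name(argument=value, ...) on one line, values as JSON. send_rows: Moves the arm, as the interface text tells. Its arguments: {"type":"object","properties":{"commands":{"type":"array","items":{"type":"array","items":{"type":"number"}}}},"required":["commands"]}

```bash
ls; mkdir -p pics; cat > h.py <<'E'
import numpy as np, cv2
from plant import telemetry, eyes, arm
def cloud(d):
    z=d["range_z"]; K=np.array(d["mtx"]); R=cv2.Rodrigues(np.array(d["rvec"],float))[0]; t=np.array(d["tvec"],float).ravel()
    v,u=np.mgrid[:z.shape[0],:z.shape[1]]
    p=np.stack([(u-K[0,2])/K[0,0]*z,(v-K[1,2])/K[1,1]*z,z],-1)
    w=(p-t)@R; w[z==0]=np.nan
    return w
E
python3 - <<'E'
from h import *
for n in("scene","side","wrist"):
    d=eyes.get_image(n); cv2.imwrite(f"pics/{n}0.png",d["frame"]); np.savez(f"{n}0.npz",**d)
    R=cv2.Rodrigues(np.array(d["rvec"],float))[0]; print(n,-R.T@np.array(d["tvec"]).ravel(),R[2])
print(telemetry.get_obs(),arm.hold_point_z)
E
```

```text
pics
scene [1.03497448 0.52313185 1.03907178] [-0.40748555 -0.41369552 -0.81413239]
side [ 0.00365764 -0.70851204  0.87451872] [ 0.43876822  0.57751469 -0.68844698]
wrist [0.04869789 0.55168291 0.38416635] [ 0.25887975 -0.05965938 -0.96406537]
{'time': 0.15, 'joint_pos': array([ 1.14618278e+00,  2.59157859e-01,  1.53579742e+00, -1.91022581e-05,
        1.34798792e+00, -2.02775857e-01]), 'qd': array([ 0.00204322, -0.00135474, -0.00333055,  0.0013977 ,  0.00106233,
       -0.00043468]), 'effort': array([ 8.89795065e-04, -4.37648714e+01, -2.84232259e+01,  7.18039437e-02,
        3.83067364e-02, -8.20406876e-05]), 'tool_pos': array([0.12081497, 0.53615612, 0.21803198]), 'orientation': array([ 1.10689416e-01,  9.93854817e-01, -6.45190139e-04, -1.99512231e-04]), 'contact_force': array([ 0.16154669, -0.83598435,  0.15615782]), 'ft_torque': array([-0.05362703,  0.00586148,  0.01484784]), 'finger_force': 0.0, 'width': 0.0928680730319752} -0.0188
```

View pics/scene0.png

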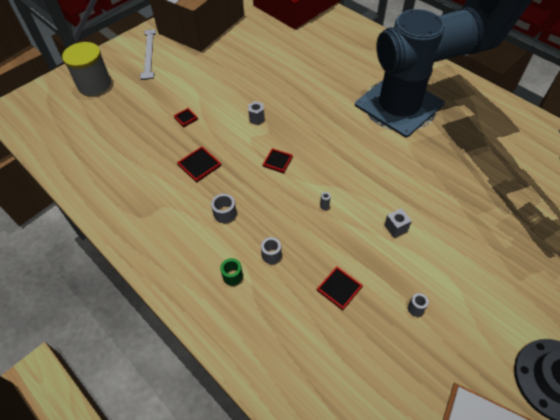

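View pics/side0.png

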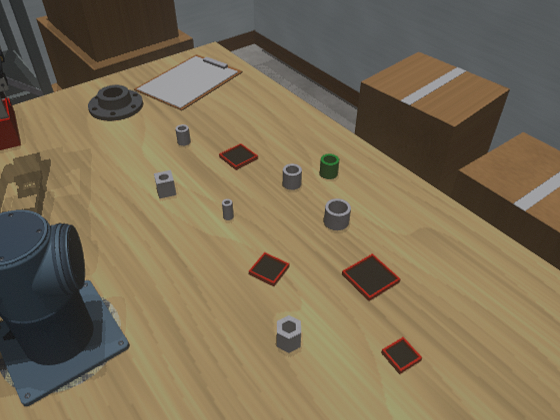

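```bash
python3 - <<'E'
from h import *
for n in("scene","side"):
    d=np.load(f"{n}0.npz"); w=cloud(d); hsv=cv2.cvtColor(d["frame"],cv2.COLOR_BGR2HSV)
    print(n, "bench z",np.nanmedian(w[...,2]))
    red=((hsv[...,0]<10)|(hsv[...,0]>170))&(hsv[...,1]>120)&(hsv[...,2]>50)
    top=(abs(w[...,2]-.05)<.006)
    for nm,m in(("red",red),("top",top)):
        k,l,s,c=cv2.connectedComponentsWithStats(m.astype(np.uint8))
        for i in range(1,k):
            if s[i,4]<60: continue
            p=w[l==i]; p=p[~np.isnan(p[:,0])]
            if len(p)<30: continue
            if nm=="red": p=p[abs(p[:,2]-.012)<.004]
            if len(p)<15: continue
            r=cv2.minAreaRect((p[:,:2]*1000).astype(np.float32)); e,cr=cv2.minEnclosingCircle((p[:,:2]*1000).astype(np.float32))
            print(nm,c[i].round(),s[i,4],"rect",np.round(r[0]),np.round(r[1]),round(r[2]),"circ",np.round(e,1),round(cr,1),"hsv",np.median(hsv[l==i],0))
E
```

```text
scene bench z -0.0007067874666799444
red [185. 118.] 149 rect [ 510. -436.] [58. 53.] 83 circ [ 510.5 -433.9] 35.7 hsv [  2. 203.  92.]
red [199. 164.] 321 rect [ 598. -260.] [94. 92.] 89 circ [ 598.1 -259.8] 63.8 hsv [  2. 205.  98.]
red [277. 161.] 214 rect [ 434. -109.] [70. 67.] 21 circ [ 433.  -108.3] 45.5 hsv [  2. 204. 100.]
red [339. 288.] 371 rect [609. 275.] [81. 78.] 4 circ [609.7 276.1] 53.8 hsv [  1. 199. 116.]
top [293.   8.] 170 rect [ -86. -553.] [119. 234.] 43 circ [-127.6 -591.4] 116.9 hsv [  1. 231.  41.]
top [201.  25.] 274 rect [ 193. -709.] [157. 326.] 65 circ [ 159.7 -779.5] 163.2 hsv [ 15. 139.  33.]
top [92. 80.] 112 rect [ 630. -747.] [ 50. 107.] 73 circ [ 623.4 -768.5] 53.7 hsv [45. 12. 52.]
top [400. 103.] 117 rect [36. 22.] [ 53. 127.] 31 circ [13.   7.9] 63.4 hsv [105. 102.  19.]
top [256. 107.] 135 rect [ 357. -278.] [51. 46.] 63 circ [ 358.7 -278.8] 27.4 hsv [115.  14. 148.]
top [223. 204.] 196 rect [658. -82.] [60. 61.] 2 circ [657.9 -82.6] 32.2 hsv [114.   12.  149.5]
top [325. 196.] 60 rect [456.  92.] [26. 24.] 40 circ [456.4  90.6] 13.7 hsv [108. 
[... 1375 characters left out ...]
9] 21.3 hsv [120.  10. 133.]
top [329. 159.] 143 rect [767.  71.] [49. 48.] 60 circ [765.2  71.2] 27.4 hsv [ 60. 131. 109.]
top [292. 170.] 151 rect [660.  96.] [52. 47.] 51 circ [658.1  98.9] 27.4 hsv [125.  10. 139.]
top [164. 177.] 195 rect [379. 270.] [51. 44.] 72 circ [379.9 271.2] 29.9 hsv [124.  10. 151.]
top [227. 203.] 72 rect [455.  92.] [25. 26.] 35 circ [457.2  91.6] 15.8 hsv [120.    9.  136.5]
top [338. 207.] 235 rect [657. -83.] [61. 59.] 8 circ [657.4 -83.3] 32.2 hsv [124.   9. 139.]
top [ 62. 343.] 300 rect [  0. -38.] [ 55. 128.] 89 circ [  0.4 -10.6] 64.2 hsv [105.  41.  38.]
top [289. 327.] 359 rect [ 356. -277.] [55. 44.] 51 circ [ 355.7 -276.3] 27.4 hsv [125.   8. 155.]
```

The scene picture shows the sleeve candidates (scene pixel):
- **Small grey tube** (325,200): sleeve_26.
- **Tube** (419,303): sleeve_38.
- **Tube** (271,250): sleeve_50.
- **Wide ring** (224,208): sleeve_62.
- **Not meant:** green ring (231,271), hex nut (256,112), square bush (398,222), yellow-topped can (88,70).

The trays are at (185,118), (278,160), (340,288) and (199,164), and the measured sizes match those of the four trays. The side view agrees with this. I'll check the choice in one close crop.

```bash
cat > go.py <<'E'
import sys; from h import *
from scipy.spatial.transform import Rotation as R
o=telemetry.get_obs(); p=o["tool_pos"]; Q=R.from_quat(o["orientation"])
print("t",round(o["time"],2),"p",p.round(4),"w",round(o["width"],4),"F",o["contact_force"].round(1),"q",o["joint_pos"].round(2))
prev=p
for a in sys.argv[1:]:
    t=np.array([float(x) for x in a.split(",")])/1000
    d=Q.inv().apply(t-prev)*100; print(a,"cm",d.round(2),"rows",round(np.linalg.norm(d)/4.17,1)); prev=t
E
python3 go.py 456,92,160 456,92,22 456,92,160 509,-435,160 509,-435,28
python3 -c "
import cv2;a=cv2.imread('pics/scene0.png')[90:320,170:440];cv2.imwrite('pics/crop.png',cv2.resize(a,None,fx=2.6,fy=2.6,interpolation=3))"
```

```text
t 0.15 p [0.1208 0.5362 0.218 ] w 0.0929 F [ 0.2 -0.8  0.2] q [ 1.15  0.26  1.54 -0.    1.35 -0.2 ]
456,92,160 cm [-42.47 -35.94   5.84] rows 13.4
456,92,22 cm [-0.    0.02 13.8 ] rows 3.3
456,92,160 cm [  0.    -0.02 -13.8 ] rows 3.3
509,-435,160 cm [-16.77 -50.24   0.06] rows 12.7
509,-435,28 cm [-0.    0.02 13.2 ] rows 3.2
```

View pics/crop.png

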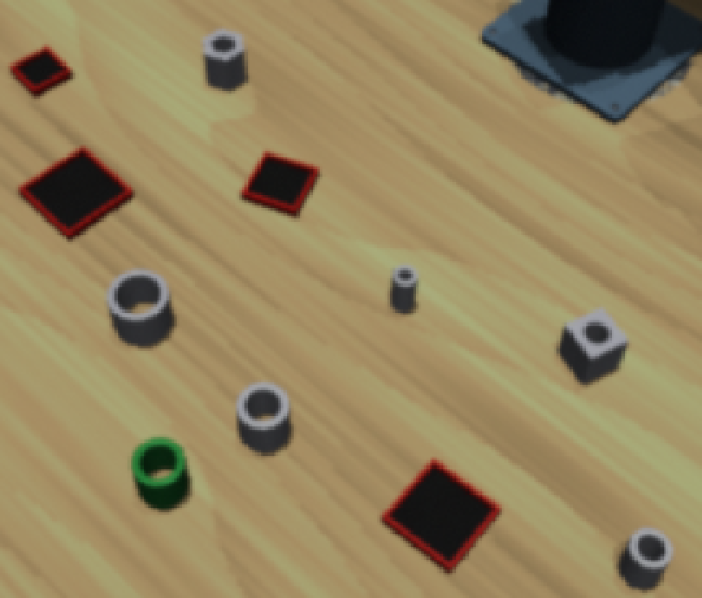

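The crop confirms the choice: four grey round tubes, with the green ring at (160,472), the hex nut at (225,58) and the square bush at (595,345) left out. I'm going above sleeve_26.

Request:
send_rows(commands=[[0,0,0,-2.66,-2.25,0.36,1],[0,0,0,-2.66,-2.25,0.36,1],[0,0,0,-2.66,-2.25,0.36,1],[0,0,0,-2.66,-2.25,0.36,1],[0,0,0,-2.66,-2.25,0.36,1],[0,0,0,-2.66,-2.25,0.36,1],[0,0,0,-2.66,-2.25,0.36,1],[0,0,0,-2.66,-2.25,0.36,1]])

```text
time: 0.82
tool_pos: [0.2894, 0.3126, 0.1896]
orientation: [0.111, 0.994, -0.0, 0.0]
contact_force: [0.9, 0.4, -0.4]
width: 0.0933
finger_force: 0.0
```

Request:
send_rows(commands=[[0,0,0,-2.66,-2.25,0.36,1],[0,0,0,-2.66,-2.25,0.36,1],[0,0,0,-2.66,-2.25,0.36,1],[0,0,0,-2.66,-2.25,0.36,1],[0,0,0,-2.66,-2.25,0.36,1],[0,0,0,-2.66,-2.25,0.36,1],[0,0,0,-2.66,-2.25,0.36,1],[0,0,0,-2.66,-2.25,0.36,1],[0,0,0,0,0,0,1],[0,0,0,0,0,0,1]])

```text
time: 1.65
tool_pos: [0.4574, 0.0904, 0.1605]
orientation: [0.112, 0.994, 0.0, -0.001]
contact_force: [-0.8, 0.4, -0.1]
width: 0.0932
finger_force: 0.0
```

```bash
cat > look.py <<'E'
import sys; from h import *
d=eyes.get_image("wrist"); w=cloud(d); cv2.imwrite(f"pics/{sys.argv[1]}.png",d["frame"])
m=(abs(w[...,2]-float(sys.argv[2])/1000)<.005).astype(np.uint8)
k,l,s,c=cv2.connectedComponentsWithStats(m)
for i in range(1,k):
    if s[i,4]>200:
        p=w[l==i]; e,r=cv2.minEnclosingCircle((p[:,:2]*1000).astype(np.float32)); q=cv2.minAreaRect((p[:,:2]*1000).astype(np.float32)); print(c[i].round(),s[i,4],"c",np.round(e,1),round(r,1),"rect",np.round(q[0],1),np.round(q[1]))
E
python3 look.py w1 50; python3 go.py 456,92,160 456,92,22
```

```text
[493.  51.] 3492 c [379. 269.] 31.0 rect [378.8 268.9] [46. 44.]
[275. 207.] 587 c [455.3  91. ] 12.9 rect [455.2  91.1] [25. 25.]
[327. 392.] 406 c [647.7  98.1] 21.8 rect [641.   99.7] [44. 14.]
[145. 417.] 212 c [634.4 -77.6] 19.7 rect [630.6 -76.7] [39.  8.]
t 1.7 p [0.4565 0.0915 0.1606] w 0.0933 F [-0.4  0.3  0.1] q [-0.04  0.16  1.81  0.    1.17 -1.39]
456,92,160 cm [0.06 0.04 0.06] rows 0.0
456,92,22 cm [-0.02 -0.   13.8 ] rows 3.3
```

View pics/w1.png

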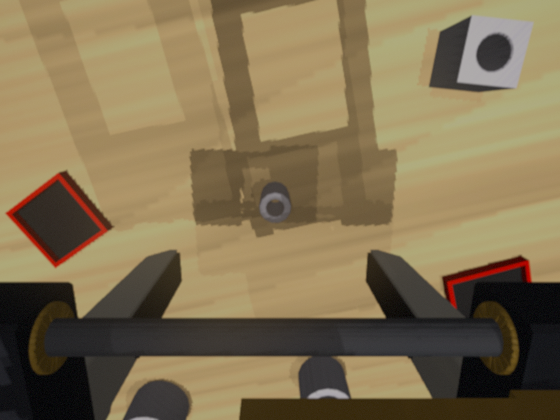

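The wrist view shows sleeve_26 at (275,207), centred between the fingers. The square bush is at (493,51), clear of them. Going down, closing and lifting.

Request:
send_rows(commands=[[0,0,0,0,0.05,3.5,1],[0,0,0,0,0,3.5,1],[0,0,0,0,0,3.5,1],[0,0,0,0,0,2.0,1],[0,0,0,0,0,1.3,1],[0,0,0,0,0,0,0],[0,0,0,0,0,0,0],[0,0,0,0,0,0,0],[0,0,0,0,0,0,0],[0,0,0,0,0,0,0]])

```text
time: 2.53
tool_pos: [0.4579, 0.0925, 0.0243]
orientation: [0.11, 0.994, 0.0, 0.001]
contact_force: [0.2, 0.3, 0.9]
width: 0.0638
finger_force: 0.0
```

Request:
send_rows(commands=[[0,0,0,0,0,0,0],[0,0,0,0,0,0,0]])

```text
time: 2.7
tool_pos: [0.4575, 0.0922, 0.0237]
orientation: [0.111, 0.994, 0.0, 0.001]
contact_force: [-0.1, -0.0, -0.1]
width: 0.0511
finger_force: 0.0
```

Request:
send_rows(commands=[[0,0,0,0,0,0,0],[0,0,0,0,0,0,0],[0,0,0,0,0,0,0],[0,0,0,0,0,0,0],[0,0,0,0,0,0,0],[0,0,0,0,0,0,0],[0,0,0,0,0,0,0],[0,0,0,0,0,-1.5,0],[0,0,0,0,0,-3,0],[0,0,0,0,0,-3,0]])

```text
time: 3.53
tool_pos: [0.4554, 0.0923, 0.0976]
orientation: [0.111, 0.994, -0.0, -0.002]
contact_force: [0.8, 0.2, -2.0]
width: 0.0248
finger_force: 30.0
```

```bash
python3 go.py 509,-435.5,120 509,-435.5,28
```

```text
t 3.53 p [0.4554 0.0923 0.0976] w 0.0248 F [ 0.8  0.2 -2. ] q [-0.04  0.23  1.9   0.    1.02 -1.39]
509,-435.5,120 cm [-16.84 -50.3   -2.28] rows 12.7
509,-435.5,28 cm [-0.04  0.01  9.2 ] rows 2.2
```

Request:
send_rows(commands=[[0,0,0,-0.8,-2,-0.6,0],[0,0,0,-1.05,-3.14,-0.6,0],[0,0,0,-1.05,-3.14,0,0],[0,0,0,-1.05,-3.14,0,0],[0,0,0,-1.05,-3.14,0,0],[0,0,0,-1.05,-3.14,0,0],[0,0,0,-1.05,-3.14,0,0],[0,0,0,-1.05,-3.14,0,0]])

```text
time: 4.2
tool_pos: [0.4833, -0.1611, 0.1097]
orientation: [0.111, 0.994, 0.0, -0.0]
contact_force: [0.1, -0.7, -2.3]
width: 0.0248
finger_force: 30.0
```

Request:
send_rows(commands=[[0,0,0,-1.05,-3.14,0,0],[0,0,0,-1.05,-3.14,0,0],[0,0,0,-1.05,-3.14,0,0],[0,0,0,-1.05,-3.14,0,0],[0,0,0,-1.05,-3.14,0,0],[0,0,0,-1.05,-3.14,0,0],[0,0,0,-1.0,-3.14,0,0],[0,0,0,-0.6,-2,0,0],[0,0,0,0,0,0,0],[0,0,0,0,0,0,0]])

```text
time: 5.03
tool_pos: [0.5074, -0.4116, 0.1088]
orientation: [0.112, 0.994, 0.001, -0.001]
contact_force: [-0.0, 0.3, -1.8]
width: 0.0251
finger_force: 30.0
```

```bash
python3 go.py 509,-435.5,28; python3 look.py w2 12
```

```text
t 5.03 p [ 0.5074 -0.4116  0.1088] w 0.0251 F [-0.   0.3 -1.8] q [-0.85  0.53  1.41  0.    1.21 -2.2 ]
509,-435.5,28 cm [-0.69 -2.31  8.08] rows 2.0
[235. 209.] 1114 c [ 507.3 -436.5] 37.7 rect [ 507.6 -436.5] [54. 54.]
[495. 252.] 2083 c [ 595.8 -261.5] 62.1 rect [ 596.3 -261.4] [91. 88.]
```

View pics/w2.png

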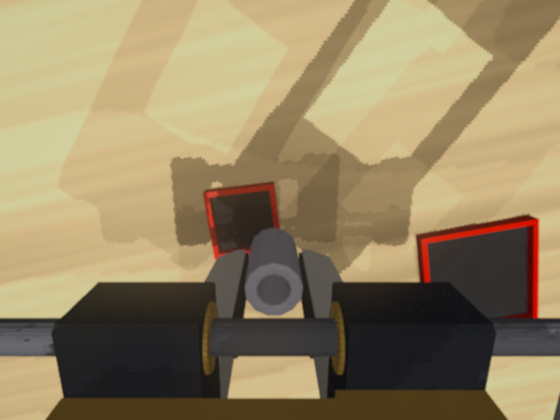

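The wrist view shows sleeve_26 held upright at (275,275), about 25 mm short of the small tray at (235,210). Correcting, lowering and releasing.

Request:
send_rows(commands=[[0,0,0,-0.62,-2.35,1,0],[0,0,0,0,0,2.5,0],[0,0,0,0,0,2.5,0],[0,0,0,0,0,1.3,0],[0,0,0,0,0,0.7,0],[0,0,0,0,0,0,0],[0,0,0,0,0,0,0]])

```text
time: 5.67
tool_pos: [0.5095, -0.4348, 0.0308]
orientation: [0.11, 0.994, -0.0, 0.0]
contact_force: [0.5, -0.0, -1.2]
width: 0.0254
finger_force: 30.0
```

```bash
python3 go.py 508,-436,28
```

```text
t 5.67 p [ 0.5095 -0.4348  0.0308] w 0.0254 F [ 0.5 -0.  -1.2] q [-0.87  0.63  1.44  0.    1.07 -2.22]
508,-436,28 cm [ 0.12 -0.15  0.28] rows 0.1
```

Request:
send_rows(commands=[[0,0,0,0,0,0.25,0],[0,0,0,0,0,0,0],[0,0,0,0,0,0,0.7],[0,0,0,0,0,0,0.7],[0,0,0,0,0,0,0.7],[0,0,0,0,0,0,0.7],[0,0,0,0,0,0,0.7]])

```text
time: 6.25
tool_pos: [0.5091, -0.4354, 0.0279]
orientation: [0.111, 0.994, -0.0, 0.0]
contact_force: [-0.2, 0.5, 0.2]
width: 0.0536
finger_force: 0.0
```

Request:
send_rows(commands=[[0,0,0,0,0,-1,1],[0,0,0,0,0,-3,1],[0,0,0,0,0,-4,1],[0,0,0,0,0,-4,1],[0,0,0,0,0,0,1]])

```text
time: 6.67
tool_pos: [0.5123, -0.439, 0.1582]
orientation: [0.111, 0.994, -0.006, 0.006]
contact_force: [0.5, 0.2, 0.4]
width: 0.0872
finger_force: 0.0
```

```bash
python3 look.py w3 54; python3 go.py 524.5,434.5,140 524.5,434.5,23
```

```text
[278. 203.] 618 c [ 508.1 -435.9] 12.9 rect [ 507.9 -435.8] [25. 25.]
t 6.72 p [ 0.5114 -0.4379  0.1545] w 0.0903 F [ 0.9 -0.3  0.4] q [-0.87  0.51  1.31  0.    1.3  -2.22]
524.5,434.5,140 cm [17.91 85.4   0.67] rows 20.9
524.5,434.5,23 cm [ 0.11  0.08 11.7 ] rows 2.8
```

Sleeve_26 stands centred in its tray. Next is sleeve_38.

Request:
send_rows(commands=[[0,0,0,0.5,2.4,0.0,1],[0,0,0,0.75,3.56,0.05,1],[0,0,0,0.75,3.56,0.05,1],[0,0,0,0.75,3.56,0.05,1],[0,0,0,0.75,3.56,0.05,1],[0,0,0,0.75,3.56,0.05,1],[0,0,0,0.75,3.56,0.05,1],[0,0,0,0.75,3.56,0.05,1]])

```text
time: 7.38
tool_pos: [0.5122, -0.1541, 0.1436]
orientation: [0.111, 0.994, 0.0, -0.0]
contact_force: [0.7, -0.6, 0.1]
width: 0.093
finger_force: 0.0
```

Request:
send_rows(commands=[[0,0,0,0.75,3.56,0.05,1],[0,0,0,0.75,3.56,0.05,1],[0,0,0,0.75,3.56,0.05,1],[0,0,0,0.75,3.56,0.05,1],[0,0,0,0.75,3.56,0.05,1],[0,0,0,0.75,3.56,0.05,1],[0,0,0,0.75,3.56,0,1],[0,0,0,0.75,3.56,0,1]])

```text
time: 8.05
tool_pos: [0.5163, 0.1367, 0.1407]
orientation: [0.111, 0.994, -0.0, -0.0]
contact_force: [1.2, -0.6, -0.1]
width: 0.0929
finger_force: 0.0
```

Request:
send_rows(commands=[[0,0,0,0.75,3.56,0,1],[0,0,0,0.75,3.56,0,1],[0,0,0,0.75,3.56,0,1],[0,0,0,0.75,3.56,0,1],[0,0,0,0.75,3.56,0,1],[0,0,0,0.75,3.56,0,1],[0,0,0,0.75,3.56,0,1],[0,0,0,0.5,2.4,0,1],[0,0,0,0,0,0,1],[0,0,0,0,0,0,1]])

```text
time: 8.88
tool_pos: [0.5201, 0.415, 0.14]
orientation: [0.109, 0.994, -0.001, -0.001]
contact_force: [0.2, 0.2, -0.8]
width: 0.0928
finger_force: 0.0
```

```bash
python3 look.py w4 50; python3 go.py 524.5,434.5,140 524.5,434.5,23
```

```text
[29. 65.] 2719 c [380.7 273.8] 27.7 rect [380.7 274. ] [36. 44.]
[301. 216.] 1220 c [524.8 434.6] 19.0 rect [524.9 434.7] [37. 37.]
t 8.93 p [0.5204 0.4138 0.1401] w 0.093 F [-0.2 -1.1  0.3] q [ 0.5   0.52  1.34 -0.    1.28 -0.85]
524.5,434.5,140 cm [0.05 2.11 0.01] rows 0.5
524.5,434.5,23 cm [-1.00e-02  2.00e-02  1.17e+01] rows 2.8
```

Request:
send_rows(commands=[[0,0,0,0.05,2.1,0,1],[0,0,0,0,0,3.5,1],[0,0,0,0,0,3.5,1],[0,0,0,0,0,2.7,1],[0,0,0,0,0,1.5,1],[0,0,0,0,0,0.5,0.7],[0,0,0,0,0,0,0],[0,0,0,0,0,0,0],[0,0,0,0,0,0,0],[0,0,0,0,0,0,0]])

```text
time: 9.77
tool_pos: [0.5265, 0.4351, 0.0261]
orientation: [0.111, 0.994, 0.001, 0.001]
contact_force: [-0.7, 0.1, -0.9]
width: 0.0644
finger_force: 0.0
```

Request:
send_rows(commands=[[0,0,0,0,0,0,0],[0,0,0,0,0,0,0],[0,0,0,0,0,0,0],[0,0,0,0,0,0,0],[0,0,0,0,0,0,0],[0,0,0,0,0,0,0]])

```text
time: 10.27
tool_pos: [0.5253, 0.4349, 0.0244]
orientation: [0.111, 0.994, 0.0, 0.0]
contact_force: [0.1, -0.5, 3.1]
width: 0.0369
finger_force: 30.0
```

Request:
send_rows(commands=[[0,0,0,0,0,-1.5,0],[0,0,0,0,0,-3,0],[0,0,0,0,0,-3,0],[0,0,0,0,0,-1.5,0]])

```text
time: 10.6
tool_pos: [0.5262, 0.4353, 0.1171]
orientation: [0.111, 0.994, 0.001, 0.001]
contact_force: [0.9, 1.0, -1.4]
width: 0.0371
finger_force: 30.0
```

```bash
python3 go.py 434,-107.5,120 434,-107.5,28
```

```text
t 10.6 p [0.5262 0.4353 0.1171] w 0.0371 F [ 0.9  1.  -1.4] q [ 0.53  0.57  1.32 -0.    1.25 -0.82]
434,-107.5,120 cm [ -2.94 -54.98  -0.41] rows 13.2
434,-107.5,28 cm [ 0.02 -0.02  9.2 ] rows 2.2
```

Request:
send_rows(commands=[[0,0,0,-0.1,-2,-0.3,0],[0,0,0,-0.18,-3.3,0,0],[0,0,0,-0.18,-3.3,0,0],[0,0,0,-0.18,-3.3,0,0],[0,0,0,-0.18,-3.3,0,0],[0,0,0,-0.18,-3.3,0,0],[0,0,0,-0.18,-3.3,0,0],[0,0,0,-0.18,-3.3,0,0],[0,0,0,-0.18,-3.3,0,0]])

```text
time: 11.35
tool_pos: [0.4768, 0.1528, 0.1166]
orientation: [0.11, 0.994, -0.0, -0.0]
contact_force: [-0.1, -0.7, -2.3]
width: 0.0368
finger_force: 30.0
```

Request:
send_rows(commands=[[0,0,0,-0.18,-3.3,0,0],[0,0,0,-0.18,-3.3,0,0],[0,0,0,-0.18,-3.3,0,0],[0,0,0,-0.18,-3.3,0,0],[0,0,0,-0.18,-3.3,0,0],[0,0,0,-0.18,-3.3,0,0],[0,0,0,-0.18,-3.3,0,0],[0,0,0,-0.18,-3.3,0,0],[0,0,0,0,0,0,0],[0,0,0,0,0,0,0]])

```text
time: 12.18
tool_pos: [0.4333, -0.1079, 0.1168]
orientation: [0.113, 0.994, 0.0, -0.0]
contact_force: [-0.1, 0.6, -2.3]
width: 0.0372
finger_force: 30.0
```

```bash
python3 look.py w5 12; python3 go.py 434,-107.5,120 434,-107.5,29
```

```text
[ 54. 158.] 518 c [ 356.3 -277.8] 26.4 rect [ 357.6 -266.3] [24. 53.]
[272. 197.] 1343 c [ 433.  -109.2] 46.3 rect [ 433.2 -109.2] [66. 66.]
[536. 380.] 458 c [644.3  91.2] 19.9 rect [639.4  89.7] [12. 40.]
t 12.23 p [ 0.4333 -0.1066  0.1167] w 0.0368 F [-0.6  0.8 -2.3] q [-0.49  0.18  1.92  0.    1.05 -1.84]
434,-107.5,120 cm [-0.09 -0.07 -0.33] rows 0.1
434,-107.5,29 cm [-0.01 -0.01  9.1 ] rows 2.2
```

Request:
send_rows(commands=[[0,0,0,0,-0.1,2.5,0],[0,0,0,0,0,3,0],[0,0,0,0,0,2,0],[0,0,0,0,0,0.9,0],[0,0,0,0,0,0.3,0],[0,0,0,0,0,0.15,0],[0,0,0,0,0,0,0]])

```text
time: 12.82
tool_pos: [0.4343, -0.1072, 0.0291]
orientation: [0.11, 0.994, -0.0, 0.001]
contact_force: [0.4, -0.4, -1.7]
width: 0.0372
finger_force: 30.0
```

Request:
send_rows(commands=[[0,0,0,0,0,0,0.8],[0,0,0,0,0,0,0.8],[0,0,0,0,0,0,0.8],[0,0,0,0,0,0,0.8],[0,0,0,0,0,0,0.8]])

```text
time: 13.23
tool_pos: [0.4339, -0.1076, 0.029]
orientation: [0.111, 0.994, -0.0, 0.001]
contact_force: [0.2, 0.2, 1.0]
width: 0.0653
finger_force: 0.0
```

Request:
send_rows(commands=[[0,0,0,0,0,-1,1],[0,0,0,0,0,-3,1],[0,0,0,0,0,-4,1],[0,0,0,0,0,-3.5,1],[0,0,0,0,0,0,1]])

```text
time: 13.65
tool_pos: [0.4375, -0.1094, 0.1501]
orientation: [0.111, 0.994, -0.002, 0.006]
contact_force: [0.8, -0.6, -0.1]
width: 0.0928
finger_force: 0.0
```

```bash
python3 look.py w6 54; python3 go.py 659.5,96.5,140 659.5,96.5,23
```

```text
[ 29. 156.] 2147 c [ 356.9 -277.9] 26.2 rect [ 357.6 -276.7] [48. 46.]
[276. 207.] 1185 c [ 434.  -107.9] 19.0 rect [ 433.7 -108. ] [37. 37.]
t 13.7 p [ 0.4361 -0.1088  0.1472] w 0.0924 F [ 1.   0.1 -0.7] q [-0.49  0.14  1.88 -0.    1.12 -1.84]
659.5,96.5,140 cm [-17.27  24.94   0.81] rows 7.3
659.5,96.5,23 cm [ 0.1   0.03 11.7 ] rows 2.8
```

Request:
send_rows(commands=[[0,0,0,-1.2,1.7,0,1],[0,0,0,-2.0,2.9,0,1],[0,0,0,-2.0,2.9,0.05,1],[0,0,0,-2.0,2.9,0.05,1],[0,0,0,-2.0,2.9,0.05,1],[0,0,0,-2.0,2.9,0,1],[0,0,0,-2.0,2.9,0,1],[0,0,0,-2.0,2.9,0,1],[0,0,0,-2.0,2.9,0,1],[0,0,0,0,0,0,1]])

```text
time: 14.53
tool_pos: [0.6588, 0.1019, 0.1393]
orientation: [0.109, 0.994, 0.001, -0.0]
contact_force: [-0.4, -0.1, 0.1]
width: 0.0928
finger_force: 0.0
```

Request:
send_rows(commands=[[0,0,0,0,0,0,1]])

```text
time: 14.62
tool_pos: [0.6558, 0.0989, 0.1394]
orientation: [0.11, 0.994, -0.0, -0.002]
contact_force: [0.1, -0.3, -0.3]
width: 0.0931
finger_force: 0.0
```

```bash
python3 look.py w7 50; python3 go.py 659.5,96.5,140 659.5,96.5,23
```

```text
[271. 221.] 1878 c [659.1  95.3] 24.8 rect [659.   95.2] [49. 49.]
[ 47. 255.] 1805 c [657.  -82.7] 31.5 rect [651.9 -80.2] [62. 50.]
[268. 365.] 617 c [772.5  68.4] 23.3 rect [780.9  66.4] [47. 21.]
t 14.67 p [0.655  0.0979 0.1399] w 0.0927 F [-0.6  0.5 -0.4] q [-0.02  0.52  1.35 -0.    1.28 -1.37]
659.5,96.5,140 cm [-0.47 -0.04 -0.02] rows 0.1
659.5,96.5,23 cm [-4.00e-02  1.00e-02  1.17e+01] rows 2.8
```

View pics/w7.png

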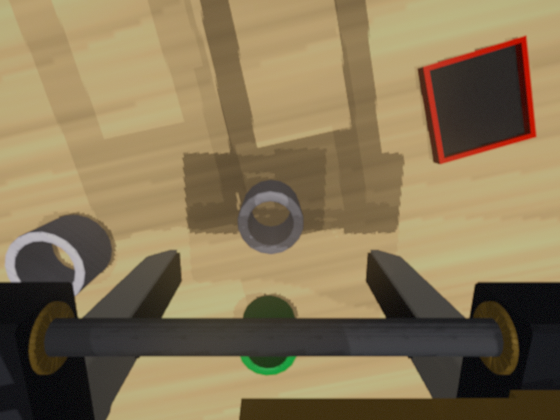

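The wrist view shows grey sleeve_50 at (271,221) between the fingers. The green ring at (268,365) and sleeve_62 at (47,255) are clear.

Request:
send_rows(commands=[[0,0,0,-0.4,-0.15,2.5,1],[0,0,0,0,0,3.5,1],[0,0,0,0,0,3.2,1],[0,0,0,0,0,1.8,1],[0,0,0,0,0,0.5,1],[0,0,0,0,0,0,0],[0,0,0,0,0,0,0],[0,0,0,0,0,0,0],[0,0,0,0,0,0,0],[0,0,0,0,0,0,0]])

```text
time: 15.5
tool_pos: [0.6607, 0.0952, 0.0288]
orientation: [0.111, 0.994, 0.0, 0.001]
contact_force: [0.4, 0.4, 0.2]
width: 0.0646
finger_force: 0.0
```

Request:
send_rows(commands=[[0,0,0,0,0,0,0],[0,0,0,0,0,0,0],[0,0,0,0,0,0,0],[0,0,0,0,0,0,0],[0,0,0,0,0,0,0]])

```text
time: 15.92
tool_pos: [0.66, 0.0955, 0.0277]
orientation: [0.111, 0.994, 0.0, 0.0]
contact_force: [-0.1, 1.0, 3.5]
width: 0.0492
finger_force: 30.0
```

Request:
send_rows(commands=[[0,0,0,0,0,-1.5,0],[0,0,0,0,0,-3,0],[0,0,0,0,0,-3,0],[0,0,0,0,0,-1.5,0]])

```text
time: 16.25
tool_pos: [0.6604, 0.0953, 0.1193]
orientation: [0.111, 0.994, -0.0, 0.001]
contact_force: [0.6, 0.0, -3.9]
width: 0.0488
finger_force: 30.0
```

```bash
python3 go.py 609.5,275,120 609.5,275,28
```

```text
t 16.25 p [0.6604 0.0953 0.1193] w 0.0488 F [ 0.6  0.  -3.9] q [-0.02  0.54  1.36 -0.    1.24 -1.37]
609.5,275,120 cm [ 8.92 16.41 -0.09] rows 4.5
609.5,275,28 cm [ 0.02 -0.    9.2 ] rows 2.2
```

Request:
send_rows(commands=[[0,0,0,1,1.8,0,0],[0,0,0,1.5,2.8,0,0],[0,0,0,1.6,3,0,0],[0,0,0,1.6,3,0,0],[0,0,0,1.6,3,0,0],[0,0,0,1.6,2.8,0,0],[0,0,0,0,0,0,0],[0,0,0,0,0,0,0]])

```text
time: 16.92
tool_pos: [0.6071, 0.2767, 0.1155]
orientation: [0.109, 0.994, -0.001, -0.001]
contact_force: [0.1, -0.6, -3.0]
width: 0.0489
finger_force: 30.0
```

```bash
python3 look.py w8 12; python3 go.py 609.5,275,32
```

```text
[274. 193.] 1515 c [609.3 275.3] 54.7 rect [609.8 275.3] [78. 78.]
[274. 261.] 295 c [647.  267.3] 19.1 rect [647.2 267.3] [ 5. 38.]
t 16.97 p [0.6079 0.2752 0.1157] w 0.0491 F [-0.4 -0.7 -4.6] q [ 0.26  0.54  1.36 -0.    1.24 -1.09]
609.5,275,32 cm [-0.18  0.03  8.37] rows 2.0
```

Request:
send_rows(commands=[[0,0,0,-0.1,0,2.5,0],[0,0,0,0,0,3,0],[0,0,0,0,0,1.6,0],[0,0,0,0,0,0.8,0],[0,0,0,0,0,0.35,0],[0,0,0,0,0,0.1,0],[0,0,0,0,0,0,0]])

```text
time: 17.55
tool_pos: [0.611, 0.2742, 0.0344]
orientation: [0.111, 0.994, 0.0, 0.001]
contact_force: [-0.1, -0.1, -2.6]
width: 0.049
finger_force: 30.0
```

Request:
send_rows(commands=[[0,0,0,0,0,0,0.95],[0,0,0,0,0,0,0.95],[0,0,0,0,0,0,0.95],[0,0,0,0,0,0,0.95],[0,0,0,0,0,0,0.95]])

```text
time: 17.97
tool_pos: [0.6104, 0.2749, 0.0345]
orientation: [0.111, 0.994, 0.0, 0.001]
contact_force: [0.5, 1.7, -1.0]
width: 0.0781
finger_force: 0.0
```

Request:
send_rows(commands=[[0,0,0,0,0,-1,1],[0,0,0,0,0,-3,1],[0,0,0,0,0,-4,1],[0,0,0,0,0,-3,1],[0,0,0,0,0,0,1]])

```text
time: 18.38
tool_pos: [0.6141, 0.276, 0.1527]
orientation: [0.111, 0.994, 0.002, 0.006]
contact_force: [0.6, 0.3, 1.0]
width: 0.0928
finger_force: 0.0
```

```bash
python3 look.py w9 54; python3 go.py 657,-83,140 657,-83,26
```

```text
[270. 207.] 1791 c [610.6 274.1] 24.9 rect [610.3 274.3] [49. 49.]
t 18.43 p [0.6127 0.2755 0.1493] w 0.0931 F [-0.3  0.  -0.7] q [ 0.26  0.52  1.32  0.    1.29 -1.09]
657,-83,140 cm [-12.19 -34.01   0.88] rows 8.7
657,-83,26 cm [ 0.1  -0.05 11.4 ] rows 2.7
```

Sleeve_50 is centred in its tray. Now sleeve_62.

Request:
send_rows(commands=[[0,0,0,-0.8,-2.2,0,1],[0,0,0,-1.13,-3.18,0.05,1],[0,0,0,-1.13,-3.18,0.05,1],[0,0,0,-1.13,-3.18,0.05,1],[0,0,0,-1.13,-3.18,0.05,1],[0,0,0,-1.13,-3.18,0,1],[0,0,0,-1.13,-3.18,0,1],[0,0,0,-1.13,-3.18,0,1],[0,0,0,-1.13,-3.18,0,1],[0,0,0,-1.13,-3.18,0,1]])

```text
time: 19.27
tool_pos: [0.6483, -0.0515, 0.1406]
orientation: [0.111, 0.994, 0.0, -0.001]
contact_force: [0.5, -0.0, -0.6]
width: 0.0931
finger_force: 0.0
```

Request:
send_rows(commands=[[0,0,0,-1.13,-3.18,0,1],[0,0,0,0,0,0,1],[0,0,0,0,0,0,1]])

```text
time: 19.52
tool_pos: [0.6525, -0.0856, 0.1403]
orientation: [0.112, 0.994, 0.0, -0.001]
contact_force: [-0.9, 0.9, -0.4]
width: 0.0929
finger_force: 0.0
```

```bash
python3 look.py w10 50; python3 go.py 657,-83,140 657,-83,26
```

```text
[279. 221.] 2405 c [657.4 -83.5] 31.0 rect [657.1 -83.5] [61. 61.]
[467. 302.] 263 c [756.1  51.9] 13.7 rect [755.3  49.6] [ 7. 27.]
t 19.57 p [ 0.6524 -0.084   0.1405] w 0.0931 F [ 0.7  0.9 -0.1] q [-0.3   0.51  1.36  0.    1.28 -1.64]
657,-83,140 cm [-0.43  0.2   0.04] rows 0.1
657,-83,26 cm [-3.00e-02 -1.00e-02  1.14e+01] rows 2.7
```

Request:
send_rows(commands=[[0,0,0,-0.42,0.1,1,1],[0,0,0,0,0,3.5,1],[0,0,0,0,0,3.5,1],[0,0,0,0,0,2.4,1],[0,0,0,0,0,1,1],[0,0,0,0,0,0,1],[0,0,0,0,0,0,0],[0,0,0,0,0,0,0],[0,0,0,0,0,0,0],[0,0,0,0,0,0,0]])

```text
time: 20.4
tool_pos: [0.6588, -0.0838, 0.0295]
orientation: [0.111, 0.994, -0.0, 0.002]
contact_force: [0.7, 0.6, 0.6]
width: 0.071
finger_force: 0.0
```

Request:
send_rows(commands=[[0,0,0,0,0,0,0],[0,0,0,0,0,0,0],[0,0,0,0,0,0,0],[0,0,0,0,0,0,0]])

```text
time: 20.73
tool_pos: [0.6583, -0.0836, 0.029]
orientation: [0.111, 0.994, -0.0, 0.001]
contact_force: [0.6, 0.6, 5.9]
width: 0.0621
finger_force: 30.0
```

Request:
send_rows(commands=[[0,0,0,0,0,-1.5,0],[0,0,0,0,0,-3,0],[0,0,0,0,0,-3,0],[0,0,0,0,0,-1.5,0]])

```text
time: 21.07
tool_pos: [0.6581, -0.0839, 0.12]
orientation: [0.111, 0.994, -0.0, 0.001]
contact_force: [0.6, -0.0, -4.3]
width: 0.0623
finger_force: 30.0
```

```bash
python3 go.py 598,-260.5,120 598,-260.5,31
```

```text
t 21.07 p [ 0.6581 -0.0839  0.12  ] w 0.0623 F [ 0.6 -0.  -4.3] q [-0.29  0.53  1.37 -0.    1.24 -1.64]
598,-260.5,120 cm [  1.98 -18.55   0.  ] rows 4.5
598,-260.5,31 cm [0.02 0.   8.9 ] rows 2.1
```

Request:
send_rows(commands=[[0,0,0,0.2,-1.8,0,0],[0,0,0,0.3,-2.8,0,0],[0,0,0,0.3,-2.8,0,0],[0,0,0,0.3,-2.8,0,0],[0,0,0,0.3,-2.8,0,0],[0,0,0,0.3,-2.8,0,0],[0,0,0,0.3,-2.75,0,0],[0,0,0,0,0,0,0],[0,0,0,0,0,0,0]])

```text
time: 21.82
tool_pos: [0.5955, -0.2616, 0.1161]
orientation: [0.112, 0.994, 0.001, -0.001]
contact_force: [0.1, 1.1, -5.6]
width: 0.0623
finger_force: 30.0
```

```bash
python3 look.py w11 12; python3 go.py 598,-260.5,33
```

```text
[ 39. 152.] 1341 c [ 508.3 -435. ] 37.3 rect [ 508.2 -434.8] [53. 54.]
[ 34. 151.] 290 c [ 508.6 -434.5] 12.9 rect [ 509.1 -428.2] [13. 26.]
[277. 183.] 1642 c [ 595.3 -261.6] 61.4 rect [ 596.2 -261.6] [90. 86.]
[278. 265.] 451 c [ 639.2 -269.3] 27.7 rect [ 641.2 -269.3] [55.  6.]
t 21.87 p [ 0.5961 -0.2603  0.1163] w 0.062 F [ 0.1 -0.1 -4.7] q [-0.58  0.51  1.41  0.    1.22 -1.93]
598,-260.5,33 cm [-0.21  0.01  8.33] rows 2.0
```

Request:
send_rows(commands=[[0,0,0,-0.1,-0.05,2.5,0],[0,0,0,0,0,3,0],[0,0,0,0,0,1.6,0],[0,0,0,0,0,0.8,0],[0,0,0,0,0,0.35,0],[0,0,0,0,0,0.1,0],[0,0,0,0,0,0,0]])

```text
time: 22.45
tool_pos: [0.599, -0.2608, 0.035]
orientation: [0.11, 0.994, -0.0, 0.001]
contact_force: [0.2, 0.1, -4.6]
width: 0.0619
finger_force: 30.0
```

Request:
send_rows(commands=[[0,0,0,0,0,0,1],[0,0,0,0,0,0,1],[0,0,0,0,0,0,1],[0,0,0,0,0,0,1],[0,0,0,0,0,0,1],[0,0,0,0,0,0,1]])

```text
time: 22.95
tool_pos: [0.5983, -0.2611, 0.0346]
orientation: [0.111, 0.994, -0.0, 0.0]
contact_force: [-1.2, 0.8, 0.3]
width: 0.0925
finger_force: 0.0
```

Request:
send_rows(commands=[[0,0,0,0,0,-1,1],[0,0,0,0,0,-3,1],[0,0,0,0,0,-4,1],[0,0,0,0,0,-4,1],[0,0,0,0,0,0,1],[0,0,0,0,0,0,1]])

```text
time: 23.45
tool_pos: [0.5999, -0.262, 0.1585]
orientation: [0.111, 0.994, -0.002, 0.003]
contact_force: [-0.0, 0.1, -0.4]
width: 0.093
finger_force: 0.0
```

```bash
python3 look.py w12 54; python3 go.py; python3 -c "
from h import *
d=eyes.get_image('side');cv2.imwrite('pics/side9.png',d['frame'])"
```

```text
[ 23. 144.] 820 c [ 508.5 -435.4] 13.1 rect [ 508.6 -435.2] [25. 25.]
[275. 207.] 2206 c [ 597.9 -261.6] 30.9 rect [ 597.6 -261.8] [61. 61.]
t 23.5 p [ 0.5986 -0.2612  0.1559] w 0.093 F [-0.8  0.1 -1.3] q [-0.58  0.48  1.36 -0.    1.3  -1.93]
```

View pics/side9.png

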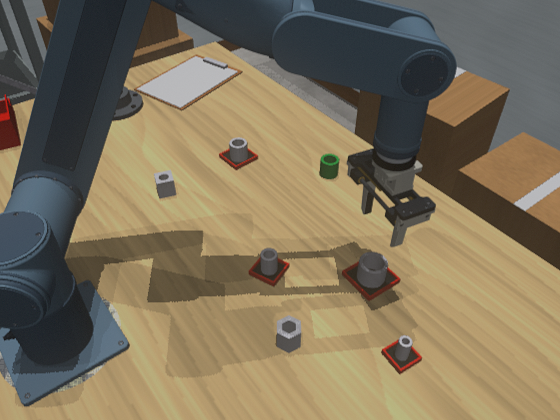

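The side view shows all four sleeves upright in their trays, at (403,348), (269,263), (238,150) and (371,270). The nut at (289,333), the bush at (165,184) and the green ring at (329,166) are untouched.

```bash
python3 -c "
from plant import arm
print(arm.sign_off())"
```

```text
the job is handed in; nothing more can be done
None
```

All four sleeves stand upright, each in the tray of its size, placed smallest to largest; the hex nut, square bush and green ring were left where they stood, and the job was handed in at about 23.5 s.

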